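# Put the flux tin behind the latched gate

### The arm

A 6-joint arm with a two-finger parallel gripper is mounted at the origin on the work surface; the furniture and walls round the work are solid. World frame = base frame: x ahead of the robot, y to its left, z up, the work surface at z = 0. Lengths are in m, angles in degrees, forces in N, time in s.
With the tool pointing down it reaches from about 0.325 to 0.9 m from the base axis. Payload 6.1 kg.
Tool frame: the origin (TCP) lies at the very end of the fingers, on their centre line; the grasp point (between the pads) lies 19 mm behind it; z points along the fingers, y is the line along which they close (so a half turn about z gives the same grasp; the last joint's range is limited). The gripper opens to 87 mm and grips with 3 to 60 N. Pads are 19 mm wide; open, the fingers measure 117 mm over their backs; the gripper's body (75 mm by 190 mm) begins 51 mm behind the grasp point.
Start: joints at [61.473, 12.628, 87.462, -0, 79.91, -7.225], TCP at [0.227, 0.582, 0.223] pointing down, gripper open.
Joint ranges: [-170.65, 170.65], [-52.31, 119.04], [5.05, 147.46], [-71.25, 251.25], [11.57, 151.72], [-153.62, 153.62]. Speed limits (degrees/s): [147.25, 147.25, 172.46, 180, 180, 180].

### API

Orientations are given as [roll, pitch, yaw] about the fixed x, y, z axes, in that order (R = Rz(yaw) Ry(pitch) Rx(roll)).
In Python, from rig import telemetry, read_camera, r gives the robot as it stands.
- The arm moves only by the tool apply_moves, never from a script. Its argument "motion" is a list of rows, each an object of numbers: "hand": the finger opening in cm, from 0 to 8.7; "dx", "dy", "dz": the shift along the world's x, y, z in cm; "yaw": the turn about the world's z in degrees. A call has 1 to 5 rows; each row is the pose to reach, as a shift and turn from the pose commanded when the call began; what a row does not reach only later rows make up. A row lasts 1/10 s, in which the tool goes at most 50 mm and 8.59 degrees, less where a joint would pass 70% of its speed; a pose out of reach is approached as far as the arm can. A call with a gripper value outside its range is refused whole. The fingers move at their own pace and stop on an object; "grip_force" is the grip in N (left out, the last holds). Time passes only in rows, so rows that repeat a pose let the fingers close. It gives the time, the measured TCP pose, the force, the opening and the grip force at its end, in the units of the state.
- telemetry.sense(): the state, without advancing time (a new reading comes with each control period).
- read_camera(name): name is "scene" or "top" or "wrist"; returns a dict with "image" (420x560x3 uint8, blue, green, red), "mtx" (3x3 intrinsics, pixels), "k1" (the pictures are not rectified: a ray, as slopes to the right and down, at radius r is drawn at 1 + k1 r^2 times it, then the intrinsics apply), "extrinsics" (4x4, takes a point from world to camera coordinates); the wrist camera has in their place "hand_eye" (4x4, takes a point from camera to tool coordinates, whose origin is the TCP and whose axes are the flange's). Camera axes: x right, y down, z forward; pixel columns grow to the right and rows downward; lengths in m; the calibration is good to about 2 mm. A picture is of the moment at which its call begins: read the wrist's pose just before it. There is no depth.
- r.job_done(): hands the job in; it is judged then, once.
The state is a dict: "time": time; "qpos": joint angles; "qvel": joint speeds; "effort": joint torques, N m; "position": TCP position; "eef_rot": TCP orientation; "ft_force": force on the tool from outside, world axes, zero at the start; "ft_torque": the same for the moment, N m; "width": finger opening in m; "grasp_force": force on a finger pad.
Only numpy, scipy, OpenCV 4.12 (cv2) and the standard library are available. Lean on these libraries where they do the work, as an engineer would, in place of code of your own. Each camera call takes 0.05 s, during which the arm holds its last target. There are 200 camera calls.

### The job

Put the red flux tin away in the open-topped green rack: stand it upright on the rack's floor and let go. Then swing the blue gate shut, pushing gently until its sprung tongue rides over the strike and snaps in (about 9 N), and lean on it for a moment, firmly but gently (about 17 N, never more than 25 N), to seat it against its bumper, so that it stays shut when you let go; leave the other things on the bench alone.

Things in the scene. Friction and masses are not known exactly. Their poses are not given: they have to be found in the camera images.
- red_tin: red tin with a pale lid, upright, 43 mm across and 48 mm high, 0.09 kg; origin at the centre of its underside, z up
- rack: green open-topped metal rack fixed to the bench; origin mid underside, z up, own -x its front, +y to the hinge side. Inner faces: side panels y = +-0.092, back x = 0.062; panels 67 mm high; floor 6 mm above the bench. Shut gate at x = -0.068 to -0.062. The -y panel runs forward to x = -0.090 and carries the steel keeper (strike bar, bumper) at the gate's free end
- bay (a point): middle of the rack's floor, on the floor surface; axes as the rack's
- gate (a joint): angle of the blue gate, rad: 0 nominally shut, grows as it swings open to the front (max 1.4). Panel 6 mm thick, 155 mm from hinge axis to free edge, 10 to 70 mm above the bench. Hinge has a light opening spring and friction (0.12 N m at most together): well open it stays where left; nearly shut but not latched it springs back to about 0.5 rad. More than 25 N on the gate bends it
- gate_push (a point): middle of the brass push plate (40 mm along the gate, 42 high) on the gate's outer face, 100 mm from the hinge axis, 40 mm above the bench; moves with the gate. x points into the face (the way to push), -y along the gate to its free edge. 127 to 153 mm from the hinge the dark latch case stands 6 mm proud of the face
- gate_hinge (a point): point on the upright hinge axis of the gate, 40 mm above the bench, at the rack's left front corner (x = -0.065, y = 0.084 in the rack's frame)
- gate_edge (a point): middle of the gate's free edge, where the brass tongue sticks out 8 mm; moves with the gate. Shutting, the tongue meets the strike, rides over it (push on the plate 5 rising to 9 N), and 9 mm of edge travel later snaps in, push drops to nothing; 4 mm on is a hard bumper. The keeper is set anywhere in its slots: the tongue meets it 4 to 23 mm before, the bumper is 9 mm before to 9 mm past, 0 rad
- blue_bottle: blue bottle with a black cap, 69 mm across, 198 mm high, a bystander; origin at the centre of its underside
- torch_red: red and black hand torch standing upright, 131 mm high, a bystander; origin at the centre of its underside
- hammer: small hammer with a wooden handle, 186 mm long, lying flat, a bystander; origin at the centre of its underside
Things that resemble listed ones, but are neither listed nor needed, are in the scene too. Leave any orange look-alike of the red_tin alone.

How it is judged:
By the outcome, as a careful person would: the job done as asked, in the order asked, and still so for the second after the job is handed in, with the robot touching nothing.
It also fails if it takes over 67 s, if anything falls off the work surface, if the arm or the gripper's body presses on something with over 40 N, if the wrist force passes 120 N, or if a joint passes its speed limit or range.

## Working session

There is one attempt and no reset: what is moved stays moved. The work goes in short steps, Python scripts to look and compute and a tool call to move; the robot and the scene stay as the last step left them, time stands still between calls to the robot, and variables do not carry over. Pictures are saved under pics/ and viewed, at most 10 in all, crops included, and the job is handed in when it is done.

Besides the shell and the picture viewer there is one more tool, called after "Request:" as a command line: name --argument value ..., lists and objects as JSON in quotes. apply_moves: Moves the arm, as the interface text tells. Its arguments: {"type":"object","properties":{"motion":{"type":"array"},"grip_force":{"type":"number"}},"required":["motion"]}

```bash
mkdir -p pics; ls; cat > h.py <<'E'
import numpy as np, cv2
from rig import telemetry, read_camera, r
from scipy.spatial.transform import Rotation as R
def shot(name):
    s=telemetry.sense(); c=read_camera(name)
    if name=='wrist':
        T=np.eye(4); T[:3,:3]=R.from_euler('xyz',s['eef_rot'],degrees=True).as_matrix(); T[:3,3]=s['position']
        c['cw']=T@np.array(c['hand_eye'])
    else: c['cw']=np.linalg.inv(np.array(c['extrinsics']))
    return c
def ray(c,uv):
    k=np.array([c['k1'],0,0,0,0],float)
    p=cv2.undistortPoints(np.array([[uv]],float),np.array(c['mtx'],float),k)[0,0]
    d=c['cw'][:3,:3]@np.array([p[0],p[1],1]); return c['cw'][:3,3],d/np.linalg.norm(d)
def onz(c,uv,z):
    o,d=ray(c,uv); return o+d*(z-o[2])/d[2]
def tri(rays):
    A=np.zeros((3,3));b=np.zeros(3)
    for o,d in rays:
        P=np.eye(3)-np.outer(d,d);A+=P;b+=P@o
    x=np.linalg.solve(A,b); return x,[np.linalg.norm((np.eye(3)-np.outer(d,d))@(x-o)) for o,d in rays]
def proj(c,p):
    M=np.linalg.inv(c['cw']); q=M[:3,:3]@np.array(p)+M[:3,3]
    return cv2.projectPoints(q.reshape(1,1,3),np.zeros(3),np.zeros(3),np.array(c['mtx'],float),np.array([c['k1'],0,0,0,0],float))[0].ravel()
def mask(im,hlo,hhi,smin=90,vmin=50):
    h=cv2.cvtColor(im,cv2.COLOR_BGR2HSV)
    if hlo<=hhi: return cv2.inRange(h,(hlo,smin,vmin),(hhi,255,255))
    return cv2.inRange(h,(hlo,smin,vmin),(180,255,255))|cv2.inRange(h,(0,smin,vmin),(hhi,255,255))
def blobs(m,amin=60):
    n,l,s,ce=cv2.connectedComponentsWithStats(m)
    return [(s[i].tolist(),ce[i].round(1).tolist()) for i in range(1,n) if s[i][4]>amin]
E
python3 - <<'E'
from h import *
print(telemetry.sense())
for n in ('scene','top'):
    c=shot(n); cv2.imwrite(f'pics/{n}0.png',c['image']); print(n,c['cw'].round(3).tolist())
    for k,(a,b) in dict(red=(174,6),orange=(7,18),green=(45,85),blue=(95,130)).items(): print(k,blobs(mask(c['image'],a,b)))
E
```

```text
pics
{'time': 0.0, 'qpos': array([ 6.14729474e+01,  1.26771181e+01,  8.75255270e+01,  1.02585739e-04,
        7.99089822e+01, -7.22639078e+00]), 'qvel': array([-0.03264858,  0.040122  , -0.03193273, -0.01143006, -0.01495081,
        0.04178658]), 'effort': array([-1.32746165e-03, -4.94626808e+01, -3.87363839e+01,  6.97836117e-02,
        5.73591969e-02, -1.79364297e-04]), 'position': array([0.22676015, 0.58175361, 0.22141916]), 'eef_rot': array([-1.79889272e+02, -1.41417789e-02,  1.58699306e+02]), 'ft_force': array([-0.03594882, -0.02648846, -0.01179859]), 'ft_torque': array([ 0.00931271,  0.0003933 , -0.03858474]), 'grasp_force': 0.0, 'width': 0.08715626982941974}
scene [[0.685, -0.396, 0.612, -0.108], [-0.729, -0.368, 0.578, -0.625], [-0.004, -0.842, -0.54, 0.657], [0.0, 0.0, 0.0, 1.0]]
red [([0, 18, 40, 44, 1276], [16.9, 40.5]), ([0, 163, 86, 119, 6407], [36.8, 233.8]), ([69, 175, 20, 74, 351], [74.9, 211.7]), ([80, 177, 19, 68, 191], [85.2, 209.5]), ([393, 217, 18, 24, 302], [401.5, 229.1]), ([339, 285, 20, 19, 230], [348.7, 294.7]), ([8, 296, 148, 124, 5338], [80.5, 367.4])]
ora
[... 553 characters left out ...]
]), ([254, 199, 6, 35, 129], [256.3, 215.2])]
top [[-0.006, -0.992, 0.126, 0.419], [-1.0, 0.009, 0.025, -0.025], [-0.026, -0.126, -0.992, 1.259], [0.0, 0.0, 0.0, 1.0]]
red [([388, 137, 16, 14, 115], [394.3, 144.6]), ([245, 404, 83, 16, 1273], [286.0, 411.6])]
orange [([408, 173, 7, 48, 282], [411.1, 193.8]), ([370, 208, 23, 21, 160], [379.6, 217.8]), ([401, 271, 24, 21, 160], [410.4, 280.2])]
green [([242, 159, 81, 50, 713], [275.1, 175.0]), ([252, 212, 63, 10, 515], [282.7, 216.4])]
blue [([141, 119, 40, 40, 700], [163.4, 140.9]), ([248, 212, 45, 46, 212], [269.1, 234.4]), ([0, 329, 28, 35, 456], [11.3, 343.3]), ([22, 330, 21, 5, 70], [32.4, 331.8]), ([12, 359, 33, 61, 426], [34.9, 403.3])]
```

View pics/scene0.png

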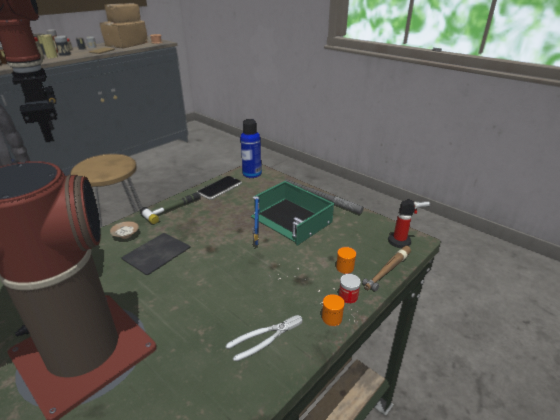

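View pics/top0.png

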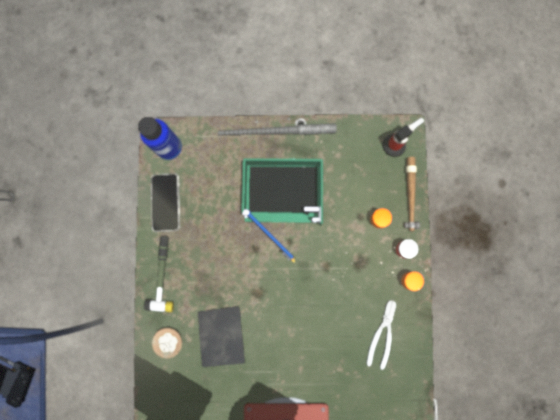

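Scene/top show the tin with its pale lid at scene (349,284) / top (409,248), between two orange look-alikes. The rack centre is at top (283,190). The gate is open, with its hinge at about (246,213) and its edge at about (292,260).

```bash
python3 - <<'E'
from h import *
C={n:shot(n) for n in('scene','top')}
def lid(c,x0,y0,w):
    im=c['image'][y0-w:y0+w,x0-w:x0+w]; h=cv2.cvtColor(im,cv2.COLOR_BGR2HSV)
    m=cv2.inRange(h,(0,0,140),(180,60,255)); b=max(blobs(m,20),key=lambda b:b[0][4]); print(b)
    k=b[0]; return (x0-w+k[0]+(k[2]-1)/2, y0-w+k[1]+(k[3]-1)/2)
a=lid(C['scene'],349,284,16); b=lid(C['top'],409,248,16)
x,e=tri([ray(C['scene'],a),ray(C['top'],b)]); print('lid',x.round(4),e)
print(onz(C['top'],b,.048),onz(C['scene'],a,.048))
t=C['top']; g=mask(t['image'],45,85)
g[:150]=0;g[235:]=0;g[:,:235]=0;g[:,335:]=0
pts=cv2.findNonZero(g); print(cv2.minAreaRect(pts))
bm=mask(t['image'],95,130);bm[:205]=0;bm[270:]=0;bm[:,:240]=0;bm[:,310:]=0
print('gate',cv2.minAreaRect(cv2.findNonZero(bm)))
o=np.hstack([cv2.resize(t['image'][140:275,225:325],None,fx=4,fy=4,interpolation=cv2.INTER_CUBIC),cv2.resize(C['scene']['image'][170:270,235:335],(400,400),interpolation=cv2.INTER_CUBIC)[:540] if 0 else cv2.copyMakeBorder(cv2.resize(C['scene']['image'][170:260,240:340],(400,360),interpolation=cv2.INTER_CUBIC),0,180,0,0,0)])
cv2.imwrite('pics/crop1.png',o)
E
```

```text
([7, 6, 21, 15, 231], [17.2, 12.7])
([1, 0, 31, 32, 664], [17.8, 17.7])
lid [ 0.478  -0.2973  0.0467] [np.float64(0.000871028389059159), np.float64(0.0008710283890591471)]
[ 0.47844951 -0.29773009  0.048     ] [ 0.47601367 -0.29745284  0.048     ]
((282.0, 189.99998474121094), (79.99998474121094, 61.99999237060547), 0.0)
gate ((269.75018310546875, 235.23233032226562), (60.840248107910156, 4.209072113037109), 45.674034118652344)
```

View pics/crop1.png

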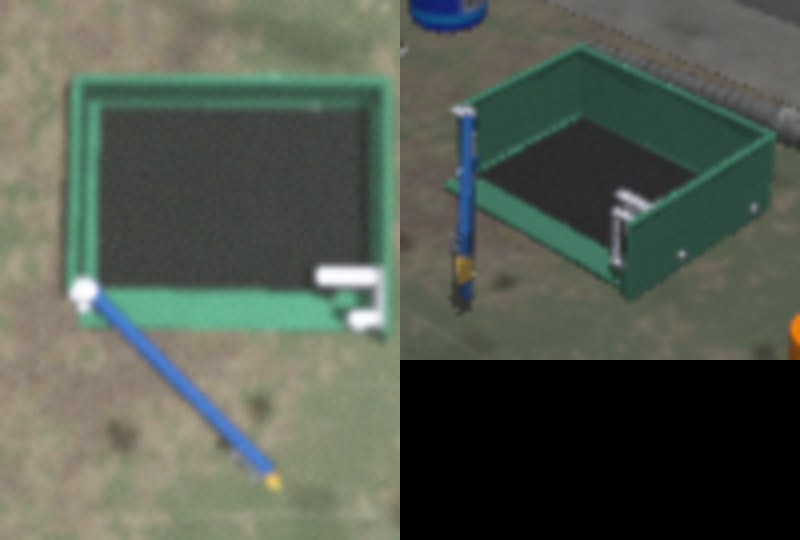

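Crop: the rack's back corners are at top (243,158.7) and (322.7,158.7), the hinge is at (246,212.7), and the keeper is at right front. The gate's tongue is at (293,260). In the scene view, the same back corners are at (285.7,181.2) and (333.7,203.2).

```bash
python3 - <<'E'
from h import *
C={n:shot(n) for n in('scene','top')}
for n,a,b in (('BL',(285.7,181.2),(243,158.7)),('BR',(333.7,203.2),(322.7,158.7)),('FR',(297,225),(322,222.5)),('hinge',(255.2,197.2),(246,212.7))):
    x,e=tri([ray(C['scene'],a),ray(C['top'],b)]); print(n,x.round(4),np.round(e,4),onz(C['top'],b,.067).round(4))
t=C['top']
for p in ((225+95/4,140+292/4),(225+265/4,140+474/4),(225+273/4,140+484/4)): print(onz(t,p,.07).round(4))
s=telemetry.sense(); print(s['position'],s['eef_rot'],s['time'])
E
```

```text
BL [0.6986 0.0988 0.0623] [0.0025 0.0025] [0.6957 0.1001 0.067 ]
BR [ 0.6937 -0.0924  0.0649] [0.0003 0.0003] [ 0.6934 -0.0925  0.067 ]
FR [ 0.5389 -0.0882  0.0671] [0.0001 0.0001] [ 0.5389 -0.0883  0.067 ]
hinge [0.5638 0.0926 0.0663] [0.0004 0.0004] [0.564  0.0922 0.067 ]
[0.5628 0.0854 0.07  ]
[ 0.4543 -0.0148  0.07  ]
[ 0.4485 -0.0194  0.07  ]
[0.22696258 0.58210926 0.22216584] [-1.79962714e+02 -4.28988290e-03  1.58696492e+02] 0.3
```

Request:
apply_moves --motion '[{"dx":1.3,"dy":-4.4,"yaw":7},{"dx":2.6,"dy":-8.8,"yaw":14},{"dx":3.8,"dy":-13.2,"yaw":21.3},{"dx":5.0,"dy":-17.6,"yaw":21.3},{"dx":6.3,"dy":-22.0,"yaw":21.3}]'

```text
$.motion[0]: bad value
```

Request:
apply_moves --motion '[{"dx":1.3,"dy":-4.4},{"dx":2.6,"dy":-8.8},{"dx":3.8,"dy":-13.2},{"dx":5.0,"dy":-17.6},{"dx":6.3,"dy":-22.0}]'

```text
$.motion[0]: bad value
```

Request:
apply_moves --motion '[{"dx":1.3,"dy":-4.4},{"dx":2.6,"dy":-8.8},{"dx":3.8,"dy":-13.2},{"dx":5.0,"dy":-17.6},{"dx":6.3,"dy":-22.0}]'

```text
$.motion[0]: bad value
```

Request:
apply_moves --motion '[{"dx":1.3,"dy":-4.4},{"dx":2.6,"dy":-8.8},{"dx":3.8,"dy":-13.2},{"dx":5.0,"dy":-17.6},{"dx":6.1,"dy":-21.9}]'

```text
$.motion[0]: bad value
```

Request:
apply_moves --motion '[{"hand":7.0},{"hand":7.0}]'

```text
$.motion[0]: bad value
```

```bash
python3 - <<'E'
from h import *
s=telemetry.sense(); print(s['time'],s['position'],s['eef_rot'],s['qpos'],s['width'])
c=shot('wrist'); cv2.imwrite('pics/w1.png',c['image']); print(c['cw'].round(3))
print('pred lid',proj(c,(.478,-.2973,.047)))
print('red',blobs(mask(c['image'],172,6,120)))
E
```

```text
0.3 [0.22696258 0.58210926 0.22216584] [-1.79962714e+02 -4.28988290e-03  1.58696492e+02] [ 6.14725028e+01  1.26444091e+01  8.74830005e+01 -4.39675610e-04
  7.99101202e+01 -7.22391354e+00] 0.08684930211179136
[[ 0.364  0.902  0.231  0.165]
 [ 0.931 -0.353 -0.089  0.606]
 [ 0.001  0.247 -0.969  0.385]
 [ 0.     0.     0.     1.   ]]
pred lid [-203.3297424   558.29196471]
red []
```

View pics/w1.png

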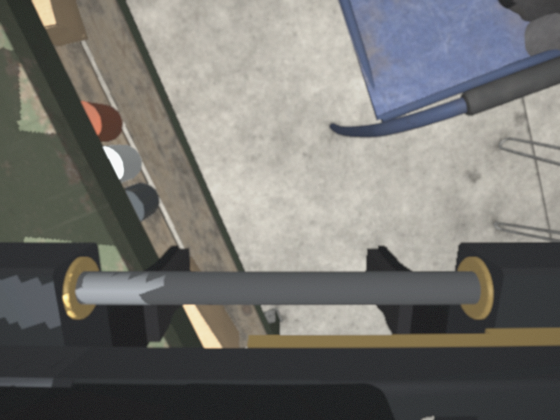

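The calls were refused, so the arm hasn't moved; this picture shows only the floor beyond the bench. I'll give every field in each row.

Request:
apply_moves --motion '[{"hand":8.7,"dx":1.3,"dy":-4.4,"dz":0,"yaw":7},{"hand":8.7,"dx":2.6,"dy":-8.8,"dz":0,"yaw":14},{"hand":8.7,"dx":3.8,"dy":-13.2,"dz":0,"yaw":21.3},{"hand":8.7,"dx":5.0,"dy":-17.6,"dz":0,"yaw":21.3},{"hand":8.7,"dx":6.3,"dy":-22.0,"dz":0,"yaw":21.3}]'

```text
time: 0.85
position: [0.2901, 0.3607, 0.2225]
eef_rot: [180.0, 0.0, -180.0]
ft_force: [1.0, 0.3, 0.6]
width: 0.0868
grasp_force: 0.0
```

Request:
apply_moves --motion '[{"hand":7.0,"dx":1.3,"dy":-4.4,"dz":0,"yaw":0},{"hand":7.0,"dx":2.6,"dy":-8.8,"dz":0,"yaw":0},{"hand":7.0,"dx":3.8,"dy":-13.2,"dz":0,"yaw":0},{"hand":7.0,"dx":5.0,"dy":-17.6,"dz":0,"yaw":0},{"hand":7.0,"dx":6.3,"dy":-22.0,"dz":0,"yaw":0}]'

```text
time: 1.35
position: [0.3532, 0.1407, 0.2229]
eef_rot: [180.0, 0.1, -180.0]
ft_force: [0.1, 0.5, 0.7]
width: 0.0703
grasp_force: 0.0
```

Request:
apply_moves --motion '[{"hand":7.0,"dx":1.3,"dy":-4.4,"dz":0,"yaw":0},{"hand":7.0,"dx":2.6,"dy":-8.8,"dz":0,"yaw":0},{"hand":7.0,"dx":3.8,"dy":-13.2,"dz":0,"yaw":0},{"hand":7.0,"dx":5.0,"dy":-17.6,"dz":0,"yaw":0},{"hand":7.0,"dx":6.3,"dy":-22.0,"dz":0,"yaw":0}]'

```text
time: 1.85
position: [0.4162, -0.0798, 0.2229]
eef_rot: [-180.0, 0.1, 180.0]
ft_force: [1.9, 0.8, 0.1]
width: 0.0702
grasp_force: 0.0
```

Request:
apply_moves --motion '[{"hand":7.0,"dx":1.3,"dy":-4.4,"dz":0,"yaw":0},{"hand":7.0,"dx":2.6,"dy":-8.8,"dz":0,"yaw":0},{"hand":7.0,"dx":3.8,"dy":-13.2,"dz":0,"yaw":0},{"hand":7.0,"dx":5.0,"dy":-17.6,"dz":0,"yaw":0},{"hand":7.0,"dx":6.1,"dy":-21.9,"dz":0,"yaw":0}]'

```text
time: 2.35
position: [0.4773, -0.2988, 0.2226]
eef_rot: [-180.0, 0.0, 180.0]
ft_force: [1.2, -0.2, 0.2]
width: 0.0696
grasp_force: 0.0
```

```bash
python3 - <<'E'
from h import *
s=telemetry.sense(); print(s['time'],s['position'],s['eef_rot'],s['qpos'],s['width'])
c=shot('wrist'); cv2.imwrite('pics/w2.png',c['image']); print(c['cw'].round(3))
print('pred lid',proj(c,(.478,-.2973,.047)))
print('red',blobs(mask(c['image'],172,6,120)))
E
```

```text
2.35 [ 0.47730633 -0.29879876  0.22255869] [-1.79992508e+02  2.28989308e-02  1.79972495e+02] [-4.00760678e+01  4.17380003e+00  9.68744595e+01  9.16978198e-03
  7.89293911e+01 -1.30050321e+02] 0.06960857376443048
[[ 0.001  0.969  0.248  0.41 ]
 [ 1.    -0.002  0.001 -0.299]
 [ 0.001  0.248 -0.969  0.386]
 [ 0.     0.     0.     1.   ]]
pred lid [279.08480458 197.02950275]
red []
```

View pics/w2.png

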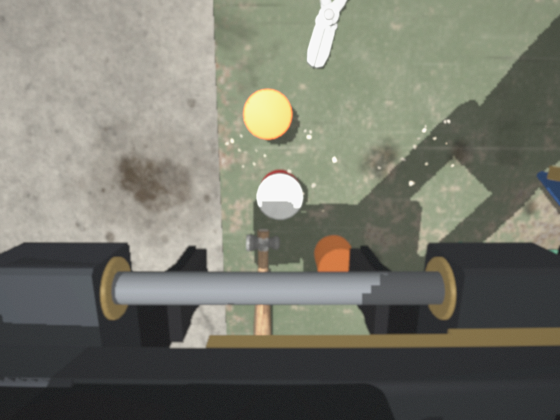

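The wrist view shows the lid at (279,195), where it was predicted (279,197), between the two look-alikes, and the fingers are clear to descend. Going down to grasp.

Request:
apply_moves --motion '[{"hand":7.0,"dx":0,"dy":0.1,"dz":-5,"yaw":0},{"hand":7.0,"dx":0,"dy":0.1,"dz":-10,"yaw":0},{"hand":7.0,"dx":0,"dy":0.1,"dz":-14,"yaw":0},{"hand":7.0,"dx":0,"dy":0.1,"dz":-17,"yaw":0},{"hand":7.0,"dx":0,"dy":0.1,"dz":-19,"yaw":0}]'

```text
time: 2.9
position: [0.4755, -0.2943, 0.0295]
eef_rot: [179.9, -0.2, 180.0]
ft_force: [0.3, -0.4, -0.4]
width: 0.0702
grasp_force: 0.0
```

Request:
apply_moves --motion '[{"hand":7.0,"dx":0,"dy":0,"dz":-1,"yaw":0},{"hand":7.0,"dx":0,"dy":0,"dz":-1.6,"yaw":0},{"hand":7.0,"dx":0,"dy":0,"dz":-1.6,"yaw":0},{"hand":4.5,"dx":0,"dy":0,"dz":-1.6,"yaw":0},{"hand":3.5,"dx":0,"dy":0,"dz":-1.6,"yaw":0}]' --grip_force 15

```text
time: 3.4
position: [0.478, -0.2964, 0.018]
eef_rot: [-179.9, 0.1, 180.0]
ft_force: [0.8, -0.7, -0.2]
width: 0.0609
grasp_force: 0.0
```

Request:
apply_moves --motion '[{"hand":3.5,"dx":0,"dy":0,"dz":0,"yaw":0},{"hand":3.5,"dx":0,"dy":0,"dz":0,"yaw":0},{"hand":3.5,"dx":0,"dy":0,"dz":0,"yaw":0},{"hand":3.5,"dx":0,"dy":0,"dz":0,"yaw":0}]' --grip_force 15

```text
time: 3.8
position: [0.4774, -0.296, 0.0171]
eef_rot: [-180.0, 0.0, 180.0]
ft_force: [-0.8, 0.3, 3.5]
width: 0.0428
grasp_force: 15.0
```

Request:
apply_moves --motion '[{"hand":3.5,"dx":0,"dy":0,"dz":2,"yaw":0},{"hand":3.5,"dx":0,"dy":0,"dz":6,"yaw":0},{"hand":3.5,"dx":0,"dy":0,"dz":11,"yaw":0},{"hand":3.5,"dx":0,"dy":0,"dz":15,"yaw":0},{"hand":3.5,"dx":2.0,"dy":4.0,"dz":17,"yaw":0}]'

```text
time: 4.3
position: [0.4975, -0.2602, 0.1912]
eef_rot: [-179.7, 0.3, 179.7]
ft_force: [1.0, -0.6, -1.4]
width: 0.0422
grasp_force: 15.0
```

Request:
apply_moves --motion '[{"hand":3.5,"dx":2,"dy":4,"dz":0,"yaw":0},{"hand":3.5,"dx":4,"dy":8,"dz":0,"yaw":0},{"hand":3.5,"dx":6,"dy":12,"dz":0,"yaw":0},{"hand":3.5,"dx":8,"dy":16,"dz":0,"yaw":0},{"hand":3.5,"dx":10,"dy":20,"dz":0,"yaw":0}]'

```text
time: 4.8
position: [0.5973, -0.0539, 0.1861]
eef_rot: [180.0, -0.0, 180.0]
ft_force: [0.7, -0.0, -0.4]
width: 0.0424
grasp_force: 15.0
```

Request:
apply_moves --motion '[{"hand":3.5,"dx":1.5,"dy":3,"dz":0,"yaw":0},{"hand":3.5,"dx":3.2,"dy":6.2,"dz":0,"yaw":0},{"hand":3.5,"dx":3.2,"dy":6.2,"dz":0,"yaw":0}]'

```text
time: 5.1
position: [0.63, 0.0105, 0.1859]
eef_rot: [179.9, -0.0, -179.8]
ft_force: [0.0, -0.7, -1.6]
width: 0.0426
grasp_force: 15.0
```

```bash
python3 - <<'E'
from h import *
s=telemetry.sense(); print(s['time'],s['position'],s['eef_rot'],s['width'],s['grasp_force'])
c=shot('wrist'); t=shot('top'); cv2.imwrite('pics/w3.png',np.hstack([c['image'],cv2.resize(t['image'][140:280,240:320],(240,420),interpolation=cv2.INTER_CUBIC)]))
for p in ((.564,.0925,.067),(.539,-.088,.067),(.694,.1,.067),(.694,-.0925,.067)): print(proj(c,p).round(1))
print('green',blobs(mask(c['image'],45,85)))
E
```

```text
5.1 [0.62995298 0.01051811 0.18586866] [ 1.79900278e+02 -6.75428863e-03 -1.79760196e+02] 0.04257825026395666 15.00038345111534
[382.1 128.2]
[149.3  94.1]
[379.3 281.1]
[159.4 280.7]
green []
```

View pics/w3.png

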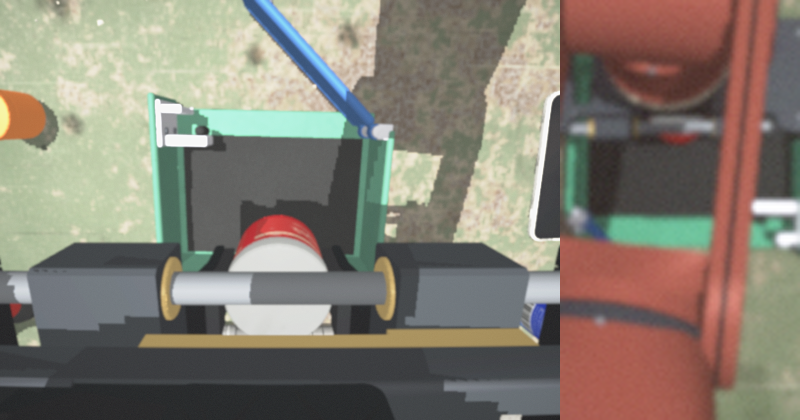

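The wrist view shows the rack with the hinge cap at (381,131) and the panel corner at (151,94), both within 3 px of prediction. The tin is held over the rack's middle; lowering now.

Request:
apply_moves --motion '[{"hand":3.5,"dx":0,"dy":-0.4,"dz":-4,"yaw":0},{"hand":3.5,"dx":0,"dy":-0.4,"dz":-8,"yaw":0},{"hand":3.5,"dx":0,"dy":-0.4,"dz":-11.5,"yaw":0},{"hand":3.5,"dx":0,"dy":-0.4,"dz":-14,"yaw":0},{"hand":3.5,"dx":0,"dy":-0.4,"dz":-15.2,"yaw":0}]'

```text
time: 5.7
position: [0.6262, 0.0012, 0.0311]
eef_rot: [180.0, -0.3, 179.9]
ft_force: [-0.3, -0.3, -0.2]
width: 0.0425
grasp_force: 15.0
```

Request:
apply_moves --motion '[{"hand":3.5,"dx":0,"dy":0,"dz":-0.2,"yaw":0},{"hand":3.5,"dx":0,"dy":0,"dz":-0.4,"yaw":0},{"hand":3.5,"dx":0,"dy":0,"dz":-0.6,"yaw":0},{"hand":3.5,"dx":0,"dy":0,"dz":-0.6,"yaw":0},{"hand":3.5,"dx":0,"dy":0,"dz":-0.6,"yaw":0}]'

```text
time: 6.2
position: [0.6298, 0.0023, 0.0297]
eef_rot: [-180.0, 0.1, -180.0]
ft_force: [0.1, 0.5, -1.1]
width: 0.0428
grasp_force: 15.0
```

Request:
apply_moves --motion '[{"hand":3.5,"dx":0,"dy":0.3,"dz":-0.2,"yaw":0},{"hand":3.5,"dx":0,"dy":0.3,"dz":-0.4,"yaw":0},{"hand":3.5,"dx":0,"dy":0.3,"dz":-0.4,"yaw":0},{"hand":3.5,"dx":0,"dy":0.3,"dz":-0.4,"yaw":0}]'

```text
time: 6.6
position: [0.6289, 0.0054, 0.0243]
eef_rot: [180.0, -0.0, -180.0]
ft_force: [-0.1, -0.0, -0.7]
width: 0.0427
grasp_force: 15.0
```

Request:
apply_moves --motion '[{"hand":3.5,"dx":0,"dy":0,"dz":-0.1,"yaw":0},{"hand":3.5,"dx":0,"dy":0,"dz":-0.1,"yaw":0},{"hand":3.5,"dx":0,"dy":0,"dz":-0.1,"yaw":0}]'

```text
time: 6.9
position: [0.629, 0.0053, 0.0235]
eef_rot: [-180.0, -0.0, 180.0]
ft_force: [0.7, 0.2, -1.8]
width: 0.0427
grasp_force: 15.0
```

Request:
apply_moves --motion '[{"hand":3.5,"dx":0,"dy":0,"dz":-0.1,"yaw":0},{"hand":3.5,"dx":0,"dy":0,"dz":-0.1,"yaw":0},{"hand":3.5,"dx":0,"dy":0,"dz":-0.1,"yaw":0}]'

```text
time: 7.2
position: [0.6293, 0.0053, 0.0231]
eef_rot: [-180.0, 0.0, 180.0]
ft_force: [-1.6, 1.1, 4.4]
width: 0.0427
grasp_force: 15.0
```

Floor contact (+4.4 N). Releasing and rising.

Request:
apply_moves --motion '[{"hand":5.0,"dx":0,"dy":0,"dz":0,"yaw":0},{"hand":6.5,"dx":0,"dy":0,"dz":0,"yaw":0},{"hand":7.0,"dx":0,"dy":0,"dz":0,"yaw":0},{"hand":7.0,"dx":0,"dy":0,"dz":0,"yaw":0},{"hand":7.0,"dx":0,"dy":0,"dz":0,"yaw":0}]'

```text
time: 7.7
position: [0.629, 0.0053, 0.0224]
eef_rot: [180.0, -0.0, 180.0]
ft_force: [0.4, -0.0, -0.2]
width: 0.0681
grasp_force: 0.0
```

Request:
apply_moves --motion '[{"hand":7.0,"dx":0,"dy":0,"dz":2,"yaw":0},{"hand":7.0,"dx":0,"dy":0,"dz":5,"yaw":0},{"hand":7.0,"dx":0,"dy":0,"dz":9,"yaw":0},{"hand":7.0,"dx":0,"dy":0,"dz":13,"yaw":0},{"hand":7.0,"dx":0,"dy":0,"dz":16,"yaw":0}]'

```text
time: 8.2
position: [0.6299, 0.0052, 0.1856]
eef_rot: [-180.0, 0.2, 180.0]
ft_force: [0.8, 0.1, -0.2]
width: 0.0699
grasp_force: 0.0
```

Request:
apply_moves --motion '[{"hand":0,"dx":-3.6,"dy":1.2,"dz":0,"yaw":-8},{"hand":0,"dx":-7.2,"dy":2.4,"dz":0,"yaw":-16},{"hand":0,"dx":-10.8,"dy":3.6,"dz":0,"yaw":-24},{"hand":0,"dx":-14.4,"dy":4.8,"dz":0,"yaw":-32},{"hand":0,"dx":-18,"dy":6.1,"dz":0,"yaw":-40}]'

```text
time: 8.7
position: [0.4476, 0.0666, 0.1824]
eef_rot: [180.0, 0.0, 139.6]
ft_force: [0.5, 0.6, 1.4]
width: 0.0378
grasp_force: 0.0
```

Request:
apply_moves --motion '[{"hand":0,"dx":0,"dy":0,"dz":0,"yaw":-6},{"hand":0,"dx":0,"dy":0,"dz":0,"yaw":-6}]'

```text
time: 8.9
position: [0.4485, 0.0667, 0.1828]
eef_rot: [180.0, 0.1, 134.0]
ft_force: [0.1, -0.3, -0.7]
width: 0.0221
grasp_force: 0.0
```

```bash
python3 - <<'E'
from h import *
s=telemetry.sense(); print(s['time'],s['position'],s['eef_rot'],s['width'])
c=shot('scene'); t=shot('top'); w=shot('wrist')
cv2.imwrite('pics/s4.png',np.hstack([cv2.resize(c['image'][150:290,230:330],(300,420),interpolation=cv2.INTER_CUBIC),cv2.resize(t['image'][140:280,230:330],(300,420),interpolation=cv2.INTER_CUBIC),w['image'][:,::3]]))
bm=mask(t['image'],95,130);bm[:205]=0;bm[270:]=0;bm[:,:240]=0;bm[:,310:]=0
print('gate',cv2.minAreaRect(cv2.findNonZero(bm)))
E
```

```text
8.9 [0.44853015 0.06666966 0.18284709] [1.79951432e+02 5.11785886e-02 1.33997671e+02] 0.02206866361356723
gate ((269.75018310546875, 235.23233032226562), (60.840248107910156, 4.209072113037109), 45.674034118652344)
```

View pics/s4.png

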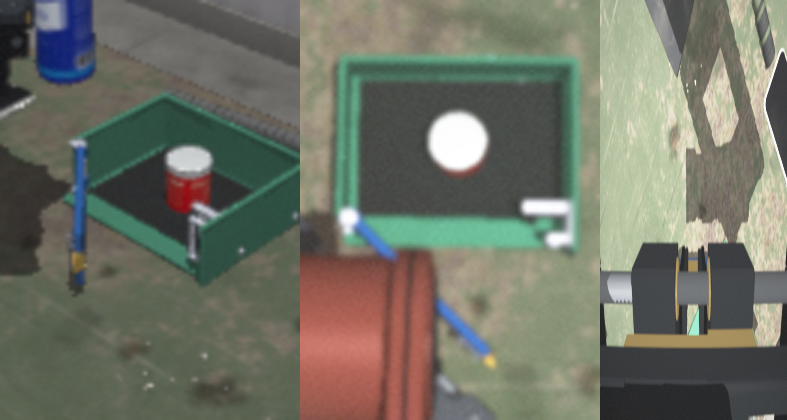

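The tin stands upright in the rack's middle and the gate is unmoved (tongue at crop (490,360)). Descending in front of the gate's outer face.

Request:
apply_moves --motion '[{"hand":0,"dx":0,"dy":0,"dz":-4,"yaw":0},{"hand":0,"dx":0,"dy":0,"dz":-8,"yaw":0},{"hand":0,"dx":0,"dy":0,"dz":-12,"yaw":0},{"hand":0,"dx":0,"dy":0,"dz":-15,"yaw":0},{"hand":0,"dx":0,"dy":0,"dz":-15.6,"yaw":0}]'

```text
time: 9.55
position: [0.4461, 0.066, 0.0227]
eef_rot: [-179.7, -0.3, 134.1]
ft_force: [0.1, 0.4, 0.2]
width: 0.0003
grasp_force: 0.0
```

Request:
apply_moves --motion '[{"hand":0,"dx":0.7,"dy":-0.7,"dz":0,"yaw":0},{"hand":0,"dx":1.4,"dy":-1.4,"dz":0,"yaw":0},{"hand":0,"dx":2.1,"dy":-2.1,"dz":0,"yaw":0},{"hand":0,"dx":2.4,"dy":-2.4,"dz":0,"yaw":0},{"hand":0,"dx":2.4,"dy":-2.4,"dz":0,"yaw":0}]'

```text
time: 10.05
position: [0.4747, 0.0415, 0.0277]
eef_rot: [179.9, 0.1, 133.9]
ft_force: [-0.0, 1.5, 0.2]
width: 0.0001
grasp_force: 0.0
```

```bash
cat > way.py <<'E'
import numpy as np,sys
H=np.array([.564,.091]); off=.0125
def T(th):
    return H+.1*np.array([-np.sin(th),-np.cos(th)])+off*np.array([-np.cos(th),np.sin(th)])
if __name__=='__main__':
    a0=np.radians(46);p0=T(a0)
    for d in list(range(46,-7,-4)): print(d,((T(np.radians(d))-p0)*100).round(2),T(np.radians(d)).round(4),'yaw',46-d)
E
python3 way.py
```

```text
46 [0. 0.] [0.4834 0.0305] yaw 0
42 [ 0.44 -0.55] [0.4878 0.025 ] yaw 4
38 [ 0.92 -1.06] [0.4926 0.0199] yaw 8
34 [ 1.43 -1.54] [0.4977 0.0151] yaw 12
30 [ 1.98 -1.99] [0.5032 0.0106] yaw 16
26 [ 2.55 -2.39] [0.5089 0.0066] yaw 20
22 [ 3.16 -2.76] [0.5149 0.003 ] yaw 24
18 [ 3.78 -3.08] [ 5.212e-01 -2.000e-04] yaw 28
14 [ 4.43 -3.35] [ 0.5277 -0.003 ] yaw 32
10 [ 5.09 -3.58] [ 0.5343 -0.0053] yaw 36
6 [ 5.77 -3.77] [ 0.5411 -0.0071] yaw 40
2 [ 6.46 -3.9 ] [ 0.548  -0.0085] yaw 44
-2 [ 7.16 -3.99] [ 0.555  -0.0094] yaw 48
-6 [ 7.86 -4.03] [ 0.562  -0.0098] yaw 52
```

Request:
apply_moves --motion '[{"hand":0,"dx":0.3,"dy":-0.4,"dz":0,"yaw":0},{"hand":0,"dx":0.6,"dy":-0.7,"dz":0,"yaw":0},{"hand":0,"dx":0.9,"dy":-1.1,"dz":0,"yaw":0},{"hand":0,"dx":1.1,"dy":-1.35,"dz":0,"yaw":2},{"hand":0,"dx":1.3,"dy":-1.65,"dz":0,"yaw":4}]'

```text
time: 10.55
position: [0.4861, 0.0257, 0.0265]
eef_rot: [-180.0, -0.0, 138.1]
ft_force: [1.2, 0.6, -0.2]
width: 0.0002
grasp_force: 0.4
```

Request:
apply_moves --motion '[{"hand":0,"dx":0.25,"dy":-0.25,"dz":0,"yaw":2},{"hand":0,"dx":0.5,"dy":-0.5,"dz":0,"yaw":4},{"hand":0,"dx":0.75,"dy":-0.75,"dz":0,"yaw":6},{"hand":0,"dx":1.0,"dy":-1.0,"dz":0,"yaw":8},{"hand":0,"dx":1.27,"dy":-1.22,"dz":0,"yaw":10}]'

```text
time: 11.05
position: [0.4985, 0.0134, 0.0263]
eef_rot: [-180.0, -0.1, 148.1]
ft_force: [0.2, 0.8, -0.2]
width: 0.0005
grasp_force: 0.4
```

Request:
apply_moves --motion '[{"hand":0,"dx":0.3,"dy":-0.22,"dz":0,"yaw":2},{"hand":0,"dx":0.6,"dy":-0.43,"dz":0,"yaw":4},{"hand":0,"dx":0.9,"dy":-0.63,"dz":0,"yaw":6},{"hand":0,"dx":1.2,"dy":-0.82,"dz":0,"yaw":8},{"hand":0,"dx":1.5,"dy":-1.0,"dz":0,"yaw":10}]'

```text
time: 11.55
position: [0.5134, 0.0034, 0.0262]
eef_rot: [-180.0, -0.1, 158.1]
ft_force: [-1.4, -0.2, 0.2]
width: 0.0004
grasp_force: 0.4
```

Request:
apply_moves --motion '[{"hand":0,"dx":0.32,"dy":-0.15,"dz":0,"yaw":2},{"hand":0,"dx":0.65,"dy":-0.3,"dz":0,"yaw":4},{"hand":0,"dx":0.97,"dy":-0.43,"dz":0,"yaw":6},{"hand":0,"dx":1.3,"dy":-0.55,"dz":0,"yaw":8}]'

```text
time: 11.95
position: [0.5264, -0.0021, 0.0262]
eef_rot: [-180.0, -0.1, 166.1]
ft_force: [-1.1, -1.0, 0.5]
width: 0.0004
grasp_force: 0.5
```

```bash
python3 - <<'E'
from h import *
s=telemetry.sense(); print(s['time'],s['position'],s['eef_rot'],s['ft_force'])
c=shot('scene'); t=shot('top'); w=shot('wrist')
cv2.imwrite('pics/s5.png',np.hstack([cv2.resize(c['image'][150:290,230:330],(300,420),interpolation=cv2.INTER_CUBIC),cv2.resize(t['image'][140:280,230:330],(300,420),interpolation=cv2.INTER_CUBIC),w['image'][:,::3]]))
E
```

```text
11.95 [ 0.52637651 -0.00207728  0.02618293] [-1.79983885e+02 -7.37460041e-02  1.66088543e+02] [-1.10368435 -1.03816381  0.52382257]
```

View pics/s5.png

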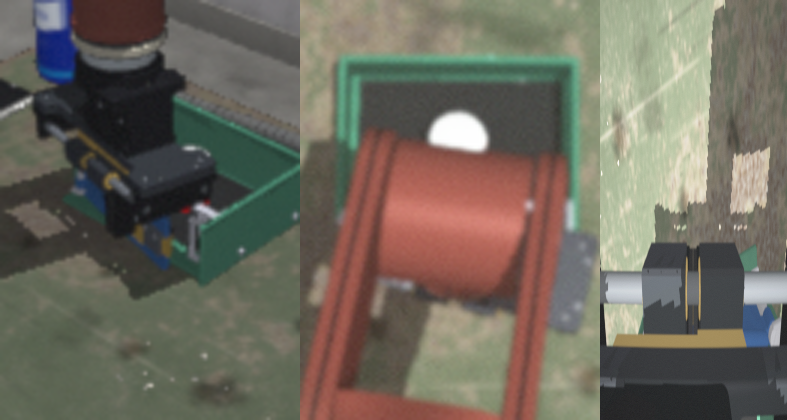

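The gate is following the fingers and its edge is near the keeper (scene crop about (170,250)). Going on slowly.

Request:
apply_moves --motion '[{"hand":0,"dx":0.17,"dy":-0.06,"dz":0,"yaw":1},{"hand":0,"dx":0.34,"dy":-0.12,"dz":0,"yaw":2},{"hand":0,"dx":0.51,"dy":-0.18,"dz":0,"yaw":3},{"hand":0,"dx":0.68,"dy":-0.23,"dz":0,"yaw":4}]'

```text
time: 12.5
position: [0.5335, -0.0043, 0.0264]
eef_rot: [-180.0, -0.0, 170.1]
ft_force: [-1.2, 0.0, 1.1]
width: 0.0006
grasp_force: 0.5
```

Request:
apply_moves --motion '[{"hand":0,"dx":0.1,"dy":-0.02,"dz":0,"yaw":0.6},{"hand":0,"dx":0.2,"dy":-0.05,"dz":0,"yaw":1.2},{"hand":0,"dx":0.3,"dy":-0.07,"dz":0,"yaw":1.7}]'

```text
time: 12.8
position: [0.5366, -0.0049, 0.0265]
eef_rot: [-180.0, -0.0, 171.7]
ft_force: [-1.9, -0.8, -0.4]
width: 0.0005
grasp_force: 0.5
```

Request:
apply_moves --motion '[{"hand":0,"dx":0.1,"dy":-0.02,"dz":0,"yaw":0.6},{"hand":0,"dx":0.2,"dy":-0.05,"dz":0,"yaw":1.2}]'

```text
time: 13.0
position: [0.5386, -0.0054, 0.0265]
eef_rot: [180.0, -0.0, 172.9]
ft_force: [-1.3, -0.2, 0.5]
width: 0.0008
grasp_force: 0.5
```

Request:
apply_moves --motion '[{"hand":0,"dx":0.1,"dy":-0.02,"dz":0,"yaw":0.6},{"hand":0,"dx":0.2,"dy":-0.04,"dz":0,"yaw":1.2}]'

```text
time: 13.2
position: [0.5395, -0.0057, 0.0264]
eef_rot: [-180.0, -0.1, 174.2]
ft_force: [-6.3, -0.5, 5.4]
width: 0.0004
grasp_force: 3.3
```

Tongue on the strike (6 N). Finer steps.

Request:
apply_moves --motion '[{"hand":0,"dx":0.05,"dy":-0.01,"dz":0,"yaw":0.3},{"hand":0,"dx":0.1,"dy":-0.02,"dz":0,"yaw":0.6},{"hand":0,"dx":0.15,"dy":-0.02,"dz":0,"yaw":0.9}]'

```text
time: 13.5
position: [0.5406, -0.006, 0.0264]
eef_rot: [-180.0, -0.2, 175.0]
ft_force: [-7.6, -0.6, 5.1]
width: 0.0007
grasp_force: 3.8
```

Request:
apply_moves --motion '[{"hand":0,"dx":0.05,"dy":-0.01,"dz":0,"yaw":0.3},{"hand":0,"dx":0.1,"dy":-0.02,"dz":0,"yaw":0.6},{"hand":0,"dx":0.15,"dy":-0.02,"dz":0,"yaw":0.9}]'

```text
time: 13.8
position: [0.5417, -0.0064, 0.0263]
eef_rot: [-180.0, -0.2, 175.9]
ft_force: [-9.0, -1.3, 6.4]
width: 0.0005
grasp_force: 4.4
```

Request:
apply_moves --motion '[{"hand":0,"dx":0.05,"dy":-0.01,"dz":0,"yaw":0.3},{"hand":0,"dx":0.1,"dy":-0.01,"dz":0,"yaw":0.6},{"hand":0,"dx":0.15,"dy":-0.02,"dz":0,"yaw":0.9}]'

```text
time: 14.1
position: [0.5449, -0.0065, 0.0264]
eef_rot: [-180.0, -0.0, 176.8]
ft_force: [-1.1, 0.1, 0.1]
width: 0.0005
grasp_force: 0.0
```

Request:
apply_moves --motion '[{"hand":0,"dx":0.05,"dy":0,"dz":0,"yaw":0.3},{"hand":0,"dx":0.1,"dy":-0.01,"dz":0,"yaw":0.6}]'

```text
time: 14.3
position: [0.5464, -0.0065, 0.0267]
eef_rot: [-180.0, 0.0, 177.4]
ft_force: [-0.4, -0.0, 0.4]
width: 0.001
grasp_force: 0.5
```

Snapped in (the force dropped to nothing). Now on to the bumper.

Request:
apply_moves --motion '[{"hand":0,"dx":0.05,"dy":0,"dz":0,"yaw":0.3},{"hand":0,"dx":0.1,"dy":0,"dz":0,"yaw":0.3}]'

```text
time: 14.5
position: [0.5469, -0.0065, 0.0266]
eef_rot: [-180.0, -0.0, 177.7]
ft_force: [-3.6, 0.6, 1.7]
width: 0.0005
grasp_force: 1.7
```

Request:
apply_moves --motion '[{"hand":0,"dx":0.05,"dy":0,"dz":0,"yaw":0},{"hand":0,"dx":0.05,"dy":0,"dz":0,"yaw":0}]'

```text
time: 14.7
position: [0.5469, -0.0064, 0.0264]
eef_rot: [180.0, -0.1, 177.7]
ft_force: [-5.3, -0.3, 4.2]
width: 0.0005
grasp_force: 2.6
```

Request:
apply_moves --motion '[{"hand":0,"dx":0.05,"dy":0,"dz":0,"yaw":0},{"hand":0,"dx":0.1,"dy":0,"dz":0,"yaw":0},{"hand":0,"dx":0.1,"dy":0,"dz":0,"yaw":0}]'

```text
time: 15.0
position: [0.5469, -0.0064, 0.0263]
eef_rot: [180.0, -0.2, 177.7]
ft_force: [-9.7, 0.7, 5.3]
width: 0.0005
grasp_force: 4.4
```

Request:
apply_moves --motion '[{"hand":0,"dx":0.05,"dy":0,"dz":0,"yaw":0},{"hand":0,"dx":0.1,"dy":0,"dz":0,"yaw":0},{"hand":0,"dx":0.1,"dy":0,"dz":0,"yaw":0}]'

```text
time: 15.3
position: [0.5469, -0.0063, 0.0261]
eef_rot: [180.0, -0.3, 177.7]
ft_force: [-12.1, -0.9, 9.2]
width: 0.0003
grasp_force: 6.1
```

Request:
apply_moves --motion '[{"hand":0,"dx":0.04,"dy":0,"dz":0.05,"yaw":0},{"hand":0,"dx":0.08,"dy":0,"dz":0.1,"yaw":0},{"hand":0,"dx":0.08,"dy":0,"dz":0.1,"yaw":0}]'

```text
time: 15.6
position: [0.5468, -0.0063, 0.0261]
eef_rot: [180.0, -0.4, 177.7]
ft_force: [-11.7, -0.4, 4.7]
width: 0.0006
grasp_force: 5.8
```

Request:
apply_moves --motion '[{"hand":0,"dx":0.06,"dy":0,"dz":0,"yaw":0},{"hand":0,"dx":0.12,"dy":0,"dz":0,"yaw":0},{"hand":0,"dx":0.12,"dy":0,"dz":0,"yaw":0}]'

```text
time: 15.9
position: [0.5468, -0.0064, 0.0261]
eef_rot: [180.0, -0.6, 177.7]
ft_force: [-16.3, -1.9, 9.3]
width: 0.0003
grasp_force: 8.4
```

Request:
apply_moves --motion '[{"hand":0,"dx":0.03,"dy":0,"dz":0.04,"yaw":0},{"hand":0,"dx":0.03,"dy":0,"dz":0.04,"yaw":0},{"hand":0,"dx":0.03,"dy":0,"dz":0.04,"yaw":0},{"hand":0,"dx":0.03,"dy":0,"dz":0.04,"yaw":0},{"hand":0,"dx":0.03,"dy":0,"dz":0.04,"yaw":0}]'

```text
time: 16.4
position: [0.5468, -0.0063, 0.0261]
eef_rot: [180.0, -0.6, 177.7]
ft_force: [-15.9, -1.2, 8.2]
width: 0.0004
grasp_force: 8.2
```

Request:
apply_moves --motion '[{"hand":0,"dx":0.04,"dy":0,"dz":0,"yaw":0},{"hand":0,"dx":0.04,"dy":0,"dz":0,"yaw":0},{"hand":0,"dx":0.04,"dy":0,"dz":0,"yaw":0},{"hand":0,"dx":0.04,"dy":0,"dz":0,"yaw":0},{"hand":0,"dx":0.04,"dy":0,"dz":0,"yaw":0}]'

```text
time: 16.9
position: [0.5468, -0.0063, 0.0261]
eef_rot: [180.0, -0.7, 177.7]
ft_force: [-17.8, -0.9, 9.2]
width: 0.0005
grasp_force: 9.0
```

About 17 N held for half a second. Backing off smoothly.

Request:
apply_moves --motion '[{"hand":0,"dx":-0.2,"dy":0,"dz":0,"yaw":0},{"hand":0,"dx":-0.6,"dy":0,"dz":0,"yaw":0},{"hand":0,"dx":-1.5,"dy":0,"dz":0,"yaw":0},{"hand":0,"dx":-3.5,"dy":0,"dz":0,"yaw":0},{"hand":0,"dx":-6,"dy":0,"dz":0,"yaw":0}]'

```text
time: 17.4
position: [0.493, -0.0066, 0.0286]
eef_rot: [-180.0, 0.2, 177.7]
ft_force: [0.5, 0.0, 0.3]
width: 0.0002
grasp_force: 0.0
```

Request:
apply_moves --motion '[{"hand":0,"dx":0,"dy":0,"dz":3,"yaw":0},{"hand":0,"dx":0,"dy":0,"dz":8,"yaw":0},{"hand":0,"dx":0,"dy":3,"dz":12,"yaw":0},{"hand":0,"dx":0,"dy":7,"dz":15,"yaw":0},{"hand":0,"dx":0,"dy":12,"dz":16,"yaw":0}]'

```text
time: 17.9
position: [0.4952, 0.1131, 0.1931]
eef_rot: [179.9, 0.6, 177.6]
ft_force: [1.9, -0.8, 1.0]
width: 0.0005
grasp_force: 0.0
```

Request:
apply_moves --motion '[{"hand":0,"dx":-1,"dy":5,"dz":0,"yaw":0},{"hand":0,"dx":-2,"dy":9,"dz":0,"yaw":0},{"hand":0,"dx":-3,"dy":13,"dz":0,"yaw":0},{"hand":0,"dx":-3,"dy":13,"dz":0,"yaw":0}]'

```text
time: 18.3
position: [0.4609, 0.2469, 0.1883]
eef_rot: [179.8, 0.1, 178.0]
ft_force: [-0.3, -0.3, -0.1]
width: 0.0005
grasp_force: 0.0
```

```bash
python3 - <<'E'
from h import *
s=telemetry.sense(); print(s['time'],s['position'],s['ft_force'])
c=shot('scene'); t=shot('top')
cv2.imwrite('pics/s6.png',np.hstack([cv2.resize(c['image'][150:290,230:330],(300,420),interpolation=cv2.INTER_CUBIC),cv2.resize(t['image'][140:280,230:330],(300,420),interpolation=cv2.INTER_CUBIC)]))
E
```

```text
18.3 [0.46094503 0.24690869 0.18833898] [-0.25341486 -0.26671532 -0.05410047]
```

View pics/s6.png

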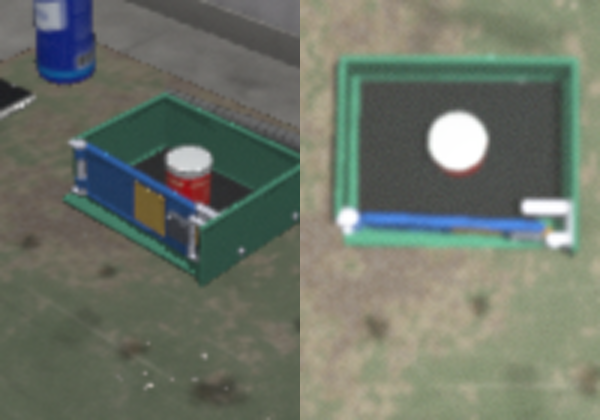

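The gate is shut and latched (tongue in the keeper at crop (550,228)), and the tin stands upright inside. Handing in.

```bash
python3 -c "
from rig import r
print(r.job_done())"
```

```text
the job is handed in; nothing more can be done
None
```

The red tin stands upright on the rack's floor, and the blue gate snapped shut, was seated with about 17 N and stayed shut after I let go; I handed the job in at about 18 s, and no verdict was returned.

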